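Latch the glue press

ROBOT

A 6-joint arm with a two-finger parallel gripper is mounted at the origin on the work surface. World frame = base frame: x ahead of the robot, y to its left, z up, the work surface at z = 0. Lengths are in mm, angles in rad, forces in N, time in s.
With the tool pointing down it reaches from about 350 to 875 mm from the base axis. Payload 4.2 kg.
Tool frame: the origin (TCP) lies on the mounting face of the last link; the fingertips stand 182 mm ahead of it and the grasp point (between the pads) lies 164 mm ahead of it; z points along the fingers, x is the direction in which the jaws open and shut, and the axes are right-handed (so a half turn about z gives the same grasp; the last joint's range is limited). The gripper opens to 87 mm and grips with 3 to 60 N. Pads are 19 mm wide; open, the fingers measure 117 mm over their backs; the gripper's body (75 mm by 190 mm) begins 51 mm behind the grasp point.
Start: joints at [1.516, 0.385, 0.008, 0, -1.194, -0.259], TCP at [192.89, 594.469, 404.75] pointing down, gripper open.
Joint ranges: [-3.14, 3.14], [-1.21, 2.06], [-1.07, 1.41], [-3.16, 2.05], [-2.99, -0.16], [-3.1, 3.1]. Speed limits (rad/s): [2.79, 2.79, 3.14, 3.14, 3.14, 3.14].

INTERFACE

Orientations are given as a unit quaternion [w, x, y, z].
In Python, from station import arm gives the robot as it stands.
- The arm moves only by the shell command python3 -m inch 'ROWS' [FORCE]. ROWS is JSON, a list of rows, each a list of 3 entries, a list of its own where there are three numbers: the finger opening in cm, from 0 to 8.7, then the shift along the world's x, y, z in cm, then the turn, a rotation vector about the world's x, y, z in rad. In form: [[grip, [x, y, z], [rx, ry, rz]], ...]. A call has exactly 5 rows; each row shifts and turns the commanded pose from where the row before left it; what a row does not reach is not made up. A row lasts 1/8 s, in which the tool goes at most 62.5 mm and 10.7 degrees, less where a joint would pass 70% of its speed; a pose out of reach is approached as far as the arm can. A call with a gripper value outside its range is refused whole. The fingers move at their own pace and stop on an object; FORCE is the grip in N (left out, the last holds). Time passes only in rows, so rows that do not move let the fingers close, or fill a call up. It gives the time, the measured TCP pose, the force and the opening at its end, in the units of the state.
- arm.get_state(): the state, without advancing time (a new reading comes with each control period).
- arm.read_camera(name): name is "scene" or "side" or "wrist"; returns (picture, depth): 384x512x3 uint8, red, green, blue; 384x512 float32, mm along the optical axis (not along the pixel's ray), 0 where there is no reading.
- arm.camera_params(name): a dict with "vfov" (degrees; the focal length in pixels is half the picture's height over the tangent of half this angle, whatever the lens; pixels are square), "cx", "cy" (the principal point, pixels), "dist_coeffs" ([k1, k2, p1, p2, k3] as OpenCV has them; the pictures are not rectified), "extrinsics" (4x4, takes a point from world to camera coordinates). Camera axes: x right, y down, z forward; pixel columns grow to the right and rows downward; lengths in mm; the calibration is good to about 2 mm. A picture is of the moment at which its call begins: read the wrist's pose just before it. camera_params takes no time and is no camera call; for the wrist camera it gives the pose at the moment of the call.
- arm.hand_in(): hands the job in, once; it reports no verdict.
Trained networks look in the newest picture that a camera, given by its name, has taken for a name from the list of things; names that differ only in an ending like _2 or _b are one class to them, and where a whole thing is asked for, a point or a joint stands for the part that bears it (a point fixed in the world has none). Each returns a list of dicts, best first, with "score" (0 to 1); they miss things now and then, are a little off and sometimes report something else, mostly with a low value. They report only what shows in the picture. A call takes as long as a camera call.
- arm.search_frame(camera, query): "location" ([column, row] as shares, 0 to 1, of the picture: columns of its width, rows of its height, amid what is visible of it).
The state is a dict: "t": time; "joint_positions": joint angles; "dq": joint speeds; "joint_efforts": joint torques, N m; "position": TCP position; "orientation": TCP orientation; "force": force on the tool from outside, world axes, zero at the start; "torque": the same for the moment, N m; "width": finger opening in mm.
Only numpy, scipy, OpenCV 4.12 (cv2) and the standard library are available. Lean on these libraries where they do the work, as an engineer would, in place of code of your own. Each camera call takes 0.05 s, during which the arm holds its last target. There are 200 camera calls.

TASK

Close the draw latch on the small glue-up press: hook the wire loop over the keeper's nose so that its bar sits behind the keeper, then push the lever over past its toggle point until it lies fully down on its rest and the jaw is held drawn in. Work gently: do not force the loop against the keeper, do not slam or lean on the lever or the press, leave the things standing around it alone, and let go at the end.

Things in the scene. Friction and masses are not known exactly. Their poses are not given: they have to be found in the camera images.
- press: small bench press for gluing laths, screwed down: plywood board 310 x 130 x 15 mm (x -130 to +180 mm) with, along x, a rubber lever rest, the latch lever's steel bracket, a wooden fence, laths and a sliding wooden jaw. Origin on the bench right below the lever's pivot; z up, x towards the keeper. All hinges are parallel to y; the latch moves in the plane y = 0. Figures below use this frame
- lever_pivot (a point): pivot axis of the lever, at x 0, z 55 mm. Closing the lever with the loop hooked draws the jaw in: resistance starts at a lever angle of about 1.2, peaks about half-way with 4 to 8 N at the pad, and vanishes at dead centre (about 0.12); past that the lever snaps down onto its stop and stays
- lever (a joint): lever angle (rad): 0 = closed, handle towards -x on its rest; grows as it is raised and swung over towards +x (1.5 = upright, limit 2.2). The handle points at (175 deg - angle), measured from +x upwards. Weak friction: it stays where left, and is dragged along when the loop is moved (about 3 N)
- lever_pad (a point): point on the pushing face of the steel handle (upper face when closed, +x face when upright), 80 mm from the pivot. The handle is 24 mm wide, 8 mm thick, 95 mm long; at its tip a 6 mm end lip stands 6 mm above that face
- loop (a joint): loop angle relative to the lever (rad): the loop rises from +x at the angle (loop - lever). Weak friction: it stays where left. The loop hangs on a pin on the lever, 20 mm from lever_pivot in the direction (187 deg - lever angle), measured from +x upwards
- loop_tab (a point): centre of the loop's finger tab: a steel roll 20 mm in diameter, 22 mm wide along y, at the loop's free end, 18 mm beyond the bar's centre along the loop and 6 mm to its upper side. Can be pinched from above across its flat ends (fingers closing along the press's y); it then turns between the pads
- loop_bar (a point): centre of the loop's cross bar (6 mm round, along y, between the two side wires 34 mm apart), 110 mm from the loop's pin on the lever. The side wires pass either side of the keeper post
- keeper_seat (a point): mark on the jaw where the bar's centre sits (x 100, z 55 mm with the jaw back). Steel keeper: post 16 mm wide, face 3 mm to -x; its nose overhangs that face 5.5 mm to +x (underside 3.75, top 9.75 mm above the mark), a ledge (top 3.75 mm below) reaches 14 mm to +x. It is screwed in by hand, so nose and ledge sit up to 5 mm higher or lower than the mark says: feel for the ledge
- loop_pin (a point): pin on the lever on which the loop turns. Hooking: the bar goes over the keeper's nose, down behind it (+x side) until it touches the ledge, up 0.7 mm clear of it, then back to -x under the nose against the post; fingers holding the tab stay clear of the jaw down to 20 mm below the tab's centre
- jaw (a joint): slide of the jaw with its keeper towards -x (m): 0 = pushed back by springs (13 N, rising 6.5 N per mm), 0.008 to 0.010 when latched
- tin: open metal tin, 80 mm across, 90 mm high, beside the press; origin at its underside; leave alone
- jar: amber glass jar with white cap, 64 mm across, 85 mm high; origin at its underside; leave alone
- cone: card cone, 60 mm across, 150 mm high, beyond the lever end; origin at its underside; leave alone
- brush: wooden-handled brush 190 mm long lying along the board on the +y side; origin at its underside; leave alone

How it is judged:
By the outcome, as a careful person would: the job done as asked, in the order asked, and still so for the second after the job is handed in, with the robot touching nothing.
It also fails if it takes over 58 s, if anything falls off the work surface, if the arm or the gripper's body presses on something with over 40 N, if the wrist force passes 120 N, or if a joint passes its speed limit or range.

## Working session

There is one attempt and no reset: what is moved stays moved. The work goes in short steps, Python scripts to look and compute and a shell command to move; the robot and the scene stay as the last step left them, time stands still between calls to the robot, and variables do not carry over. Pictures are saved under pics/ and viewed, about 8 in all and at most 12, crops included, and the job is handed in when it is done.

```bash
ls; mkdir -p pics; cat > h.py <<'E'
import numpy as np, cv2
from station import arm
def cam(n):
    p=arm.camera_params(n); f=192/np.tan(np.radians(p["vfov"])/2)
    K=np.array([[f,0,p["cx"]],[0,f,p["cy"]],[0,0,1.]]); return K,np.array(p["dist_coeffs"],float),np.array(p["extrinsics"],float)
def ray(c,uv):
    K,d,E=c; n=cv2.undistortPoints(np.array([[uv]],float),K,d)[0,0]
    R=E[:3,:3];o=-R.T@E[:3,3]; return o,R.T@np.array([n[0],n[1],1.])
def pt(c,uv,depth):
    o,r=ray(c,uv); return o+r*depth
def proj(c,P):
    K,d,E=c; return cv2.projectPoints(np.array(P,float).reshape(-1,1,3),cv2.Rodrigues(E[:3,:3])[0],E[:3,3],K,d)[0][:,0]
def tri(cu):
    A=0;b=0
    for c,uv in cu:
        o,r=ray(c,uv); r=r/np.linalg.norm(r); M=np.eye(3)-np.outer(r,r); A=A+M; b=b+M@o
    return np.linalg.solve(A,b)
def dep(D,u,v):
    w=D[int(v)-2:int(v)+3,int(u)-2:int(u)+3]; w=w[w>0]; return np.median(w) if w.size else 0
E
cat > look.py <<'E'
from h import *
names="press lever lever_pad lever_pivot loop loop_tab loop_bar keeper_seat loop_pin jaw tin jar cone brush".split()
s=arm.get_state(); print(s["t"],s["position"],s["orientation"],s["force"])
for n in ["scene","side"]:
    c=cam(n); I,D=arm.read_camera(n); np.savez(f"pics/{n}.npz",I=I,D=D)
    J=I[:,:,::-1].copy()
    cv2.imwrite(f"pics/{n}0.png",cv2.resize(J,(800,600)))
    for q in names:
        for r in arm.search_frame(n,q)[:1]:
            u,v=r["location"][0]*512,r["location"][1]*384
            print(n,q,round(r["score"],2),(round(u),round(v)),pt(c,(u,v),dep(D,u,v)).round(0))
E
python3 look.py
```

```text
pics
0.0 [192.82907262 594.29884088 403.65770005] [-8.48622937e-04 -5.87851998e-01  8.08967757e-01 -6.90344054e-04] [-0.71983527 -0.45970982  0.13129984]
scene lever 0.65 (253, 144) [525. -60. 121.]
scene lever_pad 0.9 (249, 141) [522. -67. 128.]
scene lever_pivot 0.7 (245, 186) [532. -75.  28.]
scene loop 0.78 (274, 128) [238.  24.   2.]
scene loop_tab 0.86 (282, 129) [497.   2. 137.]
scene loop_bar 0.56 (285, 124) [499.   7. 149.]
scene keeper_seat 0.73 (281, 176) [509.   2.  33.]
scene loop_pin 0.62 (282, 124) [490.   3. 145.]
scene jaw 0.85 (282, 173) [501.   4.  37.]
scene tin 0.7 (267, 223) [715. -52.  78.]
scene jar 0.59 (310, 205) [656.  33.  66.]
scene cone 0.83 (137, 215) [ 645. -278.   54.]
scene brush 0.59 (236, 156) [390. -85.  14.]
side press 0.82 (278, 234) [492. -26.  34.]
side lever 0.68 (285, 197) [528. -76.  60.]
side lever_pad 0.87 (282, 196) [556. -96.  17.]
side lever_pivot 0.9 (279, 234) [491. -27.  34.]
side loop 0.81 (269, 206) [482.  12. 162.]
side loop_tab 0.94 (269, 203) [486.   8. 161.]
side loop_bar 0.64 (224, 160) [703. -70.  15.]
side keeper_seat 0.76 (268, 246) [479.  10.  49.]
side loop_pin 0.7 (270, 207) [480.  11. 161.]
side jaw 0.58 (268, 242) [484.   7.  53.]
side tin 0.55 (225, 162) [699. -71.  13.]
side jar 0.85 (199, 199) [609.  54.  84.]
side cone 0.69 (323, 128) [ 610. -260.   56.]
side brush 0.78 (338, 280) [367. -47.  18.]
```

View images.

```bash
python3 - <<'E'
import numpy as np,cv2
a=np.load("pics/scene.npz")["I"][80:260,110:370,::-1]
b=np.load("pics/side.npz")["I"][110:310,150:410,::-1]
o=[cv2.resize(x,(520,0) if 0 else (400*2//2, int(x.shape[0]*400/260)),interpolation=cv2.INTER_CUBIC) for x in (a,b)]
h=max(x.shape[0] for x in o)
o=[cv2.copyMakeBorder(x,0,h-x.shape[0],0,0,cv2.BORDER_CONSTANT) for x in o]
cv2.imwrite("pics/c1.png",np.hstack(o))
E
```

```text
(no output)
```

View pics/c1.png

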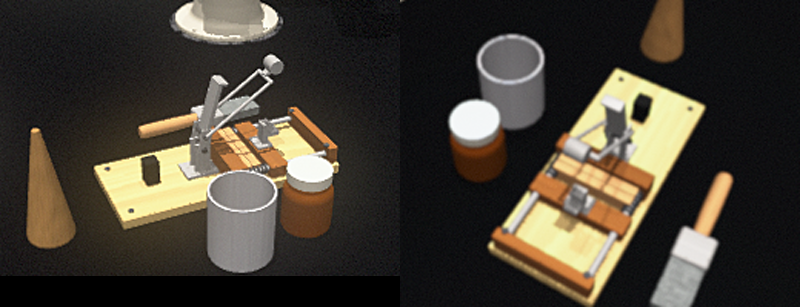

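```bash
cat > press.py <<'E'
from h import *
from scipy.optimize import minimize
def cloud(I,D,c):
    v,u=np.mgrid[0:384,0:512]; K,d,E=c
    n=cv2.undistortPoints(np.stack([u.ravel(),v.ravel()],1).astype(float)[:,None],K,d)[:,0]
    z=D.ravel()[:,None]; P=np.hstack([n*z,z])-E[:3,3]; return (P@E[:3,:3]).reshape(384,512,3)
if __name__=="__main__":
    for n in ["scene","side"]:
        a=np.load(f"pics/{n}.npz"); c=cam(n); P=cloud(a["I"],a["D"],c); H=cv2.cvtColor(a["I"],cv2.COLOR_RGB2HSV)
        m=(H[...,0]>17)&(H[...,0]<32)&(H[...,1]>60)&(H[...,2]>110)&(a["D"]>0)
        m=cv2.morphologyEx(m.astype(np.uint8),cv2.MORPH_OPEN,np.ones((3,3)))
        # project pixel rays onto plane z=15
        vv,uu=np.nonzero(m); X=[]
        for u,v in zip(uu,vv):
            o,r=ray(c,(u,v)); X.append((o+r*(15-o[2])/r[2])[:2])
        X=np.array(X,np.float32); X=X[np.linalg.norm(X-[500,-20],axis=1)<250]
        print(n,len(X),cv2.minAreaRect(X)); print(cv2.boxPoints(cv2.minAreaRect(X)))
        z=P[vv,uu]; print("z pct",np.percentile(z[:,2],[10,50,90]))
E
python3 press.py
```

```text
scene 2867 ((492.4178161621094, -76.10507202148438), (216.767333984375, 308.81048583984375), 19.847518920898438)
[[ 338.04883    32.330196]
 [ 442.89557  -258.13678 ]
 [ 646.7868   -184.54034 ]
 [ 541.94006   105.926636]]
z pct [-207.78758157   11.18675072   14.27230522]
side 5570 ((480.8367919921875, -71.44612121582031), (200.95962524414062, 314.79925537109375), 19.026365280151367)
[[ 334.53357   44.59781]
 [ 437.15912 -253.00354]
 [ 627.14    -187.49005]
 [ 524.51447  110.1113 ]]
z pct [13.32731137 15.25453759 21.10643781]
```

The picture pair shows the lever up (scene crop ~(212,100)), the loop raised with its tab near scene crop (272,63) and the keeper at about (265,130); the tin and jar are on the -y side, the brush on the +y side and the cone beyond the lever end. The press's x axis points at about 109° in the world, with its origin near (522,-83). I'll move over the tab.

```bash
for i in 1 ; do python3 -m inch '[[8.7,[2,-3.9,0],[0,0,-0.062]],[8.7,[2,-3.9,0],[0,0,-0.062]],[8.7,[2,-3.9,0],[0,0,-0.062]],[8.7,[2,-3.9,0],[0,0,-0.062]],[8.7,[2,-3.9,0],[0,0,-0.062]]]'; done
python3 -m inch '[[8.7,[2,-3.9,0],[0,0,-0.062]],[8.7,[2,-3.9,0],[0,0,-0.062]],[8.7,[2,-3.9,0],[0,0,-0.062]],[8.7,[2,-3.9,0],[0,0,-0.062]],[8.7,[2,-3.9,0],[0,0,-0.062]]]'
python3 -m inch '[[8.7,[2,-3.9,0],[0,0,-0.062]],[8.7,[2,-3.9,0],[0,0,-0.062]],[8.7,[2,-3.9,0],[0,0,-0.062]],[8.7,[2,-3.9,0],[0,0,-0.062]],[8.7,[0,0,0],[0,0,-0.062]]]'
cat > wl.py <<'E'
import sys
from h import *
c=cam("wrist"); I,D=arm.read_camera("wrist"); np.savez(f"pics/{sys.argv[1]}.npz",I=I,D=D,K=c[0],d=c[1],E=c[2])
cv2.imwrite(f"pics/{sys.argv[1]}.png",I[:,:,::-1])
s=arm.get_state(); print(s["t"],np.round(s["position"],1),np.round(s["orientation"],3),np.round(s["force"],2))
print("campos",(-c[2][:3,:3].T@c[2][:3,3]).round(0), "fwd",c[2][2,:3].round(2))
for q in sys.argv[2:]:
    for r in arm.search_frame("wrist",q)[:1]:
        u,v=r["location"][0]*512,r["location"][1]*384
        print(q,round(r["score"],2),(round(u),round(v)),pt(c,(u,v),dep(D,u,v)).round(1))
E
python3 wl.py w1 loop_tab keeper_seat lever_pad lever_pivot loop_bar
```

```text
t: 2.12
position: [293.3, 398.1, 405.0]
orientation: [0.0, -0.455, 0.89, 0.0]
force: [-0.1, 0.6, 0.0]
width: 86.5
t: 2.75
position: [393.3, 203.1, 405.1]
orientation: [0.0, -0.312, 0.95, 0.0]
force: [0.3, 0.3, 0.3]
width: 87.2
t: 3.38
position: [473.7, 46.3, 404.7]
orientation: [-0.0, -0.16, 0.987, -0.0]
force: [-0.3, 1.0, -0.3]
width: 86.9
3.425 [473.3  47.1 404.6] [-0.    -0.16   0.987 -0.   ] [-0.31  1.57  0.16]
campos [495. -17. 385.] fwd [-0.08  0.24 -0.97]
loop_tab 0.64 (256, 129) [491.1   2.6  66.6]
keeper_seat 0.87 (253, 122) [495.8  -0.7  37.5]
lever_pad 0.59 (229, 86) [520.9 -24.9 115. ]
lever_pivot 0.83 (254, 97) [501.9 -24.2  38.7]
loop_bar 0.59 (250, 132) [495.1   1.4 137.7]
```

View pics/w1.png

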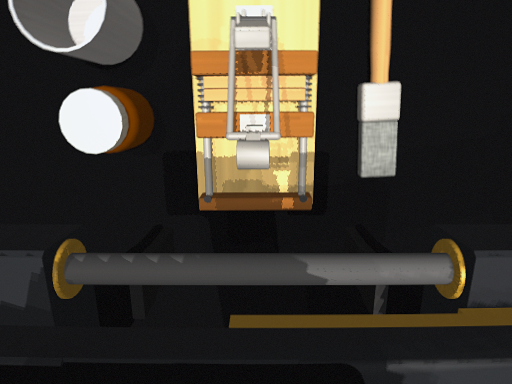

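The wrist view shows the press upright in the picture: tab at (253,153), bar at (253,135), keeper at (253,122), lever tip near (253,35). Next I'll extract the frame and the latch angles.

```bash
cat > fit.py <<'E'
from h import *; from press import cloud
a=np.load("pics/w1.npz"); c=(a["K"],a["d"],a["E"]); I=a["I"];D=a["D"]; H=cv2.cvtColor(I,cv2.COLOR_RGB2HSV)
P=cloud(I,D,c)
m=(H[...,0]>14)&(H[...,0]<34)&(H[...,1]>50)&(H[...,2]>90)
def onz(u,v,z):
    o,r=ray(c,(u,v)); return (o+r*(z-o[2])/r[2])[:2]
L=[];R=[]
for v in list(range(4,45))+list(range(140,195)):
    u=np.nonzero(m[v,150:350])[0]+150
    if len(u)>10: L.append(onz(u[0]-.5,v,15)); R.append(onz(u[-1]+.5,v,15))
for S in (L,R):
    S=np.array(S,np.float32); vx,vy,x,y=cv2.fitLine(S,cv2.DIST_HUBER,0,.01,.01).ravel(); print("edge yaw",np.degrees(np.arctan2(vy,vx)),"pt",x,y,len(S), "perp",np.abs((S-[x,y])@[-vy,vx]).mean())
for (u,v) in [(253,150),(253,158),(253,165),(253,145),(236,152),(270,152),(253,136),(253,120),(253,127),(253,20),(253,35),(232,80),(275,80),(253,205),(253,62),(253,114)]:
    print((u,v),I[v,u],P[v,u].round(1))
E
python3 fit.py
```

```text
edge yaw -71.02651 pt 560.3581 5.4311113 94 perp 0.2690047
edge yaw -71.6558 pt 424.92374 0.8593729 94 perp 0.27336964
(253, 150) [224 220 208] [489.7  10.3 160.9]
(253, 158) [228 224 215] [488.1  15.3 161.7]
(253, 165) [168 163 154] [486.6  20.  160. ]
(253, 145) [179 174 164] [490.7   7.3 160.4]
(236, 152) [212 201 163] [499.9  15.1 161.2]
(270, 152) [247 222 130] [468.   24.4  16.9]
(253, 136) [204 199 188] [492.4   3.1 143.8]
(253, 120) [232 227 219] [496.   -2.9  37.5]
(253, 127) [245 247 241] [494.    1.8  67.2]
(253, 20) [112 110 108] [521.3 -82.   78.1]
(253, 35) [237 233 225] [512.6 -58.8 147.6]
(232, 80) [191 187 177] [520.4 -29.5 112.9]
(275, 80) [214 208 197] [495.2 -17.4 385. ]
(253, 205) [105  65  30] [468.8  80.   41.8]
(253, 62) [139  87  39] [512.7 -54.1  45.5]
(253, 114) [221 199 179] [497.9  -8.5  36.6]
```

```bash
cat >> fit.py <<'E'
print("----")
ex=np.array([-.320,.947]);ey=np.array([-.947,-.320]);q=np.array([492.64,3.15])
S=(P[...,:2]-q)@ex; Y=(P[...,:2]-q)@ey
for v in range(4,212,2 if 0 else 3): print(v,[(round(float(S[v,u]),1),round(float(P[v,u,2]),1)) for u in (246,253,260)], (round(float(S[v,222]),1),round(float(P[v,222,2]),1)))
from scipy import ndimage
for n in ("scene","side"):
    b=np.load(f"pics/{n}.npz"); cc=cam(n); p=cloud(b["I"],b["D"],cc); s=(p[...,:2]-q)@ex; y=(p[...,:2]-q)@ey; z=p[...,2]
    k=(np.abs(y)<9)&(s>-130)&(s<30)&(z>50)
    print(n,"near-plane pts"); o=np.argsort(z[k])[::-1]; T=np.c_[s[k],y[k],z[k]][o]; print(T[::max(1,len(T)//40)].round(1).tolist())
E
python3 fit.py | sed -n '/----/,$p'
```

```text
----
4 [(-118.8, 15.2), (-118.4, 16.4), (-118.6, 15.5)] (-119.0, 15.1)
7 [(-115.0, 19.1), (-115.0, 19.1), (-114.9, 19.3)] (-116.0, 16.2)
10 [(-112.2, 19.4), (-111.9, 20.5), (-112.5, 18.2)] (-113.3, 15.7)
13 [(-109.6, 19.0), (-109.7, 18.6), (-109.5, 19.2)] (-110.5, 16.2)
16 [(-92.8, 78.7), (-92.8, 78.2), (-93.3, 76.1)] (-108.1, 14.5)
19 [(-90.6, 78.1), (-90.5, 78.5), (-90.3, 79.2)] (-104.9, 16.3)
22 [(-82.2, 105.7), (-82.3, 105.2), (-81.5, 108.5)] (-102.4, 15.1)
25 [(-72.4, 141.4), (-72.4, 141.4), (-72.3, 141.7)] (-99.7, 14.9)
28 [(-69.2, 148.4), (-69.3, 147.8), (-69.2, 147.9)] (-96.8, 15.1)
31 [(-67.6, 147.5), (-67.1, 149.6), (-67.5, 147.3)] (-93.8, 16.4)
34 [(-65.7, 147.9), (-65.8, 147.3), (-65.9, 146.4)] (-91.3, 14.9)
37 [(-64.2, 146.0), (-64.1, 146.2), (-64.1, 146.5)] (-88.3, 15.8)
40 [(-62.2, 146.8), (-62.4, 146.0), (-62.5, 144.7)] (-85.6, 14.9)
43 [(-60.7, 145.3), (-60.6, 145.6), (-60.3, 147.3)] (-82.9, 14.3)
46 [(-58.7, 145.8), (-58.9, 144.7), (-58.9, 144.6)] (-79.8, 15.4)
49 [(-76.1, 20.3), (-76.2, 18.8), (-76.1, 19.3)] (-76.7, 17.1)
52 [(-69.6, 45.1), (-69.5, 45.8), (-69.5, 4
[... 4317 characters left out ...]
 158.9], [18.0, 8.4, 157.8], [19.1, -6.0, 156.1], [20.9, 1.8, 153.9], [20.0, 6.5, 151.1], [-67.6, -4.7, 148.1], [-62.2, 8.9, 147.3], [-68.4, 2.2, 146.6], [-60.2, -0.6, 146.0], [-60.1, -5.9, 145.2], [-59.9, 6.9, 143.5], [-70.5, -2.5, 126.2], [-71.6, -2.6, 119.8], [-72.6, -0.8, 114.5], [-75.0, 4.2, 107.0], [-77.0, 1.9, 100.6], [-78.4, -5.9, 93.9], [-80.6, -4.5, 86.7], [-82.3, 1.0, 80.0], [-84.4, -1.4, 73.0], [1.3, -6.8, 67.8], [5.6, -0.5, 66.5], [6.3, 1.8, 66.2], [-2.4, 0.7, 65.8], [-2.7, 4.4, 65.2], [8.1, 6.8, 63.5], [-86.5, -7.5, 60.5], [-89.6, -2.7, 57.3], [-90.6, -1.0, 54.3], [11.1, 8.8, 53.5], [-82.0, -8.5, 52.9], [4.8, 7.2, 52.6], [14.6, 5.1, 52.0], [8.5, -4.1, 51.5], [18.0, -6.3, 50.4]]
```

```bash
python3 -m inch '[[6,[0.8,-1.7,0],[0,0,0]],[6,[0.8,-1.65,0],[0,0,0]],[6,[0,0,-3],[0,0,0]],[6,[0,0,-3],[0,0,0]],[6,[0,0,-2.9],[0,0,0]]]'
python3 -m inch '[[2,[0,0,0],[0,0,0]],[2,[0,0,0],[0,0,0]],[1.5,[0,0,0],[0,0,0]],[1.5,[0,0,0],[0,0,0]],[1.5,[0,0,0],[0,0,0]]]' 15
python3 - <<'E'
from h import *
s=arm.get_state();print(s["t"],s["position"].round(1) if hasattr(s["position"],'round') else s["position"],s["force"],s["width"])
I,D=arm.read_camera("side"); np.savez("pics/side2.npz",I=I,D=D)
I2,_=arm.read_camera("scene")
a=cv2.resize(I[120:300,170:370,::-1],(400,360),interpolation=2); b=cv2.resize(I2[70:250,180:380,::-1],(400,360),interpolation=2)
cv2.imwrite("pics/g1.png",np.hstack([a,b]))
E
```

```text
t: 4.3
position: [488.7, 15.5, 315.1]
orientation: [0.0, -0.164, 0.987, 0.0]
force: [-0.3, 0.6, -0.3]
width: 60.7
t: 4.92
position: [488.7, 15.0, 316.2]
orientation: [0.0, -0.163, 0.987, 0.0]
force: [-1.2, 0.9, 0.5]
width: 21.7
4.925 [488.7  15.  316.2] [-1.19391129  0.89420044  0.47314012] 21.675452483107367
```

View pics/g1.png

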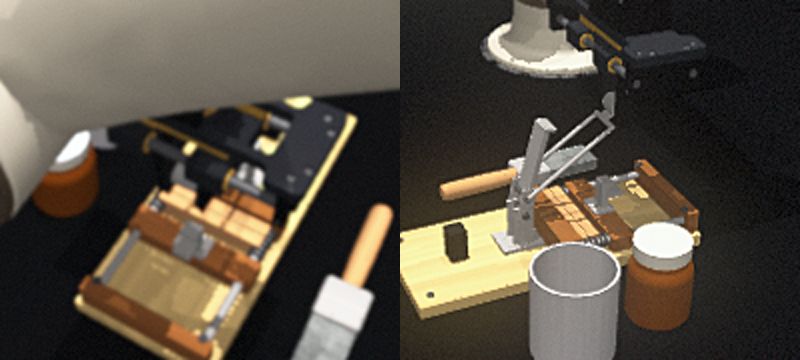

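Gripped: the width of 21.7 mm matches the tab's 22 mm. Now I'll compute tab positions for the bar's waypoints.

```bash
cat > kin.py <<'E'
from h import *
from scipy.optimize import brentq
pin=lambda L:np.array([20*np.cos(np.radians(187)-L),55+20*np.sin(np.radians(187)-L)])
def bar2tab(b):
    b=np.array(b,float); L=brentq(lambda L:np.linalg.norm(b-pin(L))-110,0.3,2.2) ; u=(b-pin(L))/110; n=np.array([-u[1],u[0]]); return L,b+18*u+6*n,np.degrees(np.arctan2(u[1],u[0]))
def tab2bar(t,L0=1.6):
    t=np.array(t,float); L=brentq(lambda L:np.linalg.norm(t-pin(L))-np.hypot(128,6),0.2,2.3); d=(t-pin(L)); a=np.arctan2(d[1],d[0])-np.arctan2(6,128); return L,pin(L)+110*np.array([np.cos(a),np.sin(a)])
if __name__=="__main__":
    print(tab2bar([105.8,151.8]))
    p=np.array([105.8,151.8])
    for b in [(108,110),(110,90),(110,78),(109.5,66),(109,60),(109,56.5),(109,53),(108,56.5),(104,56.5),(100,56.5),(100,52)]:
        L,t,a=bar2tab(b); d=t-p; p=t; print(b,"L %.2f ang %.1f"%(L,a),t.round(1),"d",d.round(1),"world cm",(d[0]*-.032).round(2),(d[0]*.0947).round(2),(d[1]/10).round(2))
E
python3 kin.py
```

```text
(1.866308862410477, array([ 94.31312643, 136.69861809]))
(108, 110) L 1.89 ang 18.8 [123.1 121.5] d [ 17.3 -30.3] world cm -0.55 1.64 -3.03
(110, 90) L 1.74 ang 7.9 [127.   98.4] d [  3.9 -23.1] world cm -0.12 0.37 -2.31
(110, 78) L 1.70 ang 1.6 [127.8  84.5] d [  0.8 -13.9] world cm -0.03 0.08 -1.39
(109.5, 66) L 1.69 ang -4.7 [127.9  70.5] d [  0.1 -14. ] world cm -0.0 0.01 -1.4
(109, 60) L 1.69 ang -7.8 [127.7  63.5] d [-0.3 -7. ] world cm 0.01 -0.03 -0.7
(109, 56.5) L 1.72 ang -9.7 [127.8  59.4] d [ 0.1 -4.1] world cm -0.0 0.01 -0.41
(109, 53) L 1.75 ang -11.5 [127.8  55.3] d [ 0.1 -4.1] world cm -0.0 0.01 -0.41
(108, 56.5) L 1.67 ang -9.7 [126.8  59.4] d [-1.1  4.1] world cm 0.03 -0.1 0.41
(104, 56.5) L 1.46 ang -9.4 [122.7  59.5] d [-4.   0.1] world cm 0.13 -0.38 0.01
(100, 56.5) L 1.24 ang -8.6 [118.7  59.7] d [-4.   0.3] world cm 0.13 -0.38 0.03
(100, 52) L 1.29 ang -11.2 [118.8  54.4] d [ 0.1 -5.3] world cm -0.0 0.01 -0.53
```

```bash
python3 -m inch '[[1.5,[-0.28,0.82,-1.5],[0,0,0]],[1.5,[-0.28,0.82,-1.5],[0,0,0]],[1.5,[-0.06,0.18,-1.15],[0,0,0]],[1.5,[-0.06,0.18,-1.15],[0,0,0]],[1.5,[-0.03,0.08,-1.2],[0,0,0]]]'
python3 -m inch '[[1.5,[0,0,0],[0,0,0]],[1.5,[0,0,0],[0,0,0]],[1.5,[0,0,0],[0,0,0]],[1.5,[0,0,0],[0,0,0]],[1.5,[0,0,0],[0,0,0]]]'
python3 wl.py w2; python3 - <<'E'
import cv2; i=cv2.imread("pics/w2.png"); cv2.imwrite("pics/w2c.png",cv2.resize(i[0:300,160:360],(533,600)[:2] if 0 else (400,600),interpolation=2))
E
```

```text
t: 5.65
position: [481.6, 36.2, 250.2]
orientation: [-0.0, -0.163, 0.987, 0.0]
force: [-2.4, 3.4, 1.6]
width: 21.8
t: 6.28
position: [481.6, 35.8, 250.9]
orientation: [0.0, -0.163, 0.987, 0.0]
force: [-2.0, 4.4, -0.4]
width: 22.0
6.325 [481.6  35.8 250.9] [-0.    -0.163  0.987  0.   ] [-1.75  5.03 -1.35]
campos [504. -28. 231.] fwd [-0.08  0.24 -0.97]
```

View pics/w2c.png

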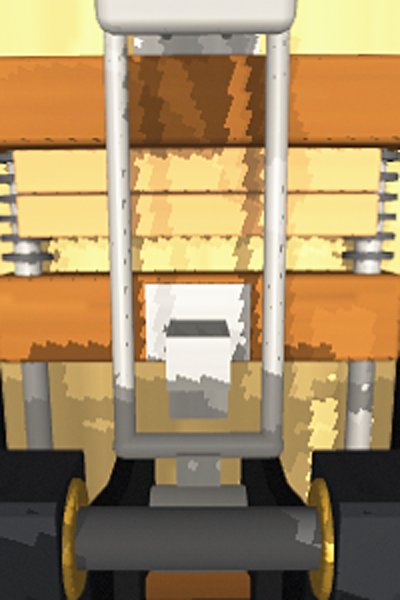

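The picture shows the loop lowered, with its bar (crop (200,445)) beyond the keeper's nose (crop (198,375)), well centred between the wires. I'll take numbers from the depth.

```bash
python3 - <<'E'
from h import *; from press import cloud
a=np.load("pics/w2.npz"); c=(a["K"],a["d"],a["E"]); P=cloud(a["I"],a["D"],c)
O=np.array([522.9,-86.3]);X=(P[...,:2]-O)@[-.320,.947];Y=(P[...,:2]-O)@[-.947,-.320]
for v in range(140,262,3): print(v,[(round(float(X[v,u]),1),round(float(P[v,u,2]),1)) for u in (250,259,268)],(round(float(X[v,235]),1),round(float(P[v,235,2]),1)))
print("y wires",Y[120,200:310:4].round(0),P[120,200:310:4,2].round(0)); print("y keeper",Y[195,238:282:3].round(1),P[195,238:282:3,2].round(0))
E
```

```text
140 [(80.6, 34.5), (80.7, 33.8), (80.6, 34.2)] (80.7, 33.2)
143 [(82.0, 37.3), (81.9, 38.3), (82.1, 37.1)] (82.1, 37.1)
146 [(83.7, 37.8), (83.7, 37.7), (83.8, 36.9)] (83.7, 37.4)
149 [(85.4, 38.0), (85.5, 37.0), (85.3, 38.0)] (85.4, 37.2)
152 [(87.2, 37.3), (87.0, 38.2), (87.1, 37.3)] (87.2, 37.2)
155 [(88.9, 37.0), (88.8, 37.8), (88.9, 37.0)] (88.8, 37.5)
158 [(90.6, 37.0), (90.6, 37.0), (90.6, 37.2)] (90.5, 37.9)
161 [(91.2, 44.2), (91.4, 43.4), (91.2, 44.2)] (92.4, 36.7)
164 [(91.0, 55.8), (91.1, 54.9), (91.1, 54.8)] (94.0, 37.6)
167 [(91.3, 62.8), (91.3, 62.9), (91.2, 63.4)] (95.6, 38.3)
170 [(92.3, 66.0), (92.1, 67.0), (92.3, 65.6)] (97.4, 38.4)
173 [(93.8, 65.9), (93.6, 66.8), (93.7, 66.1)] (99.4, 36.9)
176 [(95.4, 65.3), (95.3, 65.9), (95.1, 66.7)] (101.0, 37.7)
179 [(96.5, 67.1), (96.7, 66.3), (96.7, 66.3)] (102.7, 38.3)
182 [(98.3, 66.0), (98.3, 66.1), (98.3, 66.1)] (109.7, 14.6)
185 [(99.8, 66.0), (99.6, 66.9), (99.7, 66.6)] (111.5, 15.6)
188 [(101.6, 65.2), (101.3, 66.3), (101.2, 66.5)] (61.5, 231.2)
191 [(102.8, 66.3), (102.8, 66.3), (103.0, 65.7)] (115.4, 16.1)
194 [(10
[... 1221 characters left out ...]
92.9), (123.8, 92.0), (123.7, 92.1)] (123.6, 92.5)
254 [(97.3, 153.2), (97.5, 152.6), (96.9, 154.0)] (97.3, 153.2)
257 [(98.2, 152.9), (97.7, 154.0), (97.3, 154.8)] (97.4, 154.6)
260 [(98.3, 154.4), (98.1, 154.7), (98.0, 155.0)] (98.2, 154.6)
y wires [-37. -34. -32.  -0. -19. -17. -15. -19. -17. -14. -12.  -9.  -7.  -4.
  -2.   1.   3.   6.   8.  11.  13.  16.  18.  14.  16.  18.  28.  30.] [ 14.  15.  16. 231.  80.  82.  80.  16.  16.  15.  15.  15.  15.  14.
  16.  15.  14.  16.  15.  15.  16.  15.  16.  79.  80.  81.  15.  16.]
y keeper [-13.7 -11.7  -8.1  -6.5  -4.8  -3.2  -1.6   0.    1.7   3.3   4.9   6.6
   9.9  11.9  13.9] [15. 16. 54. 53. 54. 52. 53. 52. 53. 53. 52. 52. 15. 15. 15.]
```

```bash
python3 -m inch '[[1.5,[0.05,-0.15,-0.5],[0,0,0]],[1.5,[0.04,-0.12,-0.6],[0,0,0]],[1.5,[0,0,-0.6],[0,0,0]],[1.5,[0,0,-0.5],[0,0,0]],[1.5,[0,0,-0.2],[0,0,0]]]'
python3 wl.py w3; python3 - <<'E'
from h import *; from press import cloud
a=np.load("pics/w3.npz"); c=(a["K"],a["d"],a["E"]); P=cloud(a["I"],a["D"],c)
O=np.array([522.9,-86.3]);X=(P[...,:2]-O)@[-.320,.947]
for v in range(170,262,3): print(v,[(round(float(X[v,u]),1),round(float(P[v,u,2]),1)) for u in (250,259,268)],(round(float(X[v,235]),1),round(float(P[v,235,2]),1)))
E
```

```text
t: 6.95
position: [482.8, 32.6, 226.6]
orientation: [-0.0, -0.163, 0.987, -0.0]
force: [-0.6, -2.3, 1.3]
width: 22.0
7.0 [482.8  32.6 226.5] [-0.    -0.163  0.987 -0.   ] [-1.19 -2.2   1.  ]
campos [505. -31. 207.] fwd [-0.08  0.24 -0.97]
170 [(89.5, 37.1), (89.6, 37.0), (89.3, 38.1)] (89.2, 38.8)
173 [(90.9, 37.9), (91.0, 37.4), (91.0, 37.3)] (90.9, 38.1)
176 [(91.1, 44.9), (91.0, 45.0), (90.9, 45.4)] (92.7, 36.7)
179 [(91.5, 49.9), (91.1, 51.5), (91.3, 50.7)] (94.1, 37.7)
182 [(91.3, 57.5), (91.3, 57.1), (91.2, 57.9)] (95.8, 36.9)
185 [(91.1, 64.0), (91.3, 63.4), (91.2, 63.7)] (97.1, 38.3)
188 [(91.9, 66.5), (91.9, 66.1), (91.8, 66.6)] (98.8, 37.7)
191 [(93.0, 67.1), (93.2, 66.3), (93.3, 65.8)] (100.6, 36.7)
194 [(94.5, 66.5), (94.5, 66.5), (94.4, 67.0)] (102.2, 36.6)
197 [(95.9, 66.2), (96.0, 65.8), (95.7, 67.0)] (109.3, 16.4)
200 [(97.1, 66.7), (97.5, 65.2), (97.3, 65.9)] (111.3, 15.5)
203 [(98.7, 65.6), (98.8, 65.5), (98.6, 66.2)] (113.4, 14.6)
206 [(99.8, 66.8), (99.7, 66.8), (100.1, 65.6)] (114.8, 15.9)
209 [(101.2, 66.5), (101.2, 66.4), (101.3, 66.1)] (116.9, 15.1)
212 [(102.
[... 377 characters left out ...]
 [(112.2, 62.9), (112.0, 63.3), (111.7, 64.1)] (112.6, 61.8)
233 [(113.1, 64.2), (112.7, 65.3), (112.6, 65.5)] (117.1, 53.8)
236 [(114.3, 64.8), (114.7, 63.8), (114.2, 64.9)] (117.5, 56.8)
239 [(115.7, 64.8), (116.0, 64.2), (115.6, 65.1)] (118.1, 59.0)
242 [(117.5, 64.1), (117.3, 64.6), (117.3, 64.6)] (119.5, 59.2)
245 [(119.4, 63.0), (119.2, 63.3), (118.7, 64.7)] (120.8, 59.8)
248 [(119.6, 66.0), (119.6, 65.8), (120.0, 65.0)] (120.0, 64.9)
251 [(120.2, 67.8), (58.2, 207.0), (120.6, 66.8)] (120.5, 67.2)
254 [(94.1, 128.2), (94.0, 128.5), (93.4, 129.7)] (93.8, 128.9)
257 [(93.9, 130.4), (94.6, 128.9), (94.0, 130.1)] (94.0, 130.1)
260 [(94.3, 131.2), (94.7, 130.3), (94.3, 131.2)] (94.6, 130.7)
```

Bar centre is at about (110, 60), 2.5 mm clear of the nose and over the ledge (top about 52.5). I'll feel downwards in small steps.

```bash
python3 -m inch '[[1.5,[0,0,-0.1],[0,0,0]],[1.5,[0,0,-0.1],[0,0,0]],[1.5,[0,0,-0.1],[0,0,0]],[1.5,[0,0,0],[0,0,0]],[1.5,[0,0,0],[0,0,0]]]'
python3 -m inch '[[1.5,[0,0,-0.07],[0,0,0]],[1.5,[0,0,0],[0,0,0]],[1.5,[0,0,0],[0,0,0]],[1.5,[0,0,0],[0,0,0]],[1.5,[0,0,0],[0,0,0]]]'
```

```text
t: 7.62
position: [482.7, 32.9, 223.8]
orientation: [-0.0, -0.163, 0.987, -0.0]
force: [-0.8, -5.6, 1.6]
width: 21.7
t: 8.25
position: [482.6, 33.0, 223.0]
orientation: [-0.0, -0.163, 0.987, -0.0]
force: [0.4, -5.0, 1.5]
width: 21.6
```

```bash
python3 -m inch '[[1.5,[0,0,-0.07],[0,0,0]],[1.5,[0,0,0],[0,0,0]],[1.5,[0,0,0],[0,0,0]],[1.5,[0,0,0],[0,0,0]],[1.5,[0,0,0],[0,0,0]]]'
```

```text
t: 8.88
position: [482.6, 33.1, 222.3]
orientation: [-0.0, -0.163, 0.987, 0.0]
force: [-1.5, -3.6, -0.1]
width: 22.1
```

```bash
for k in 1; do python3 -m inch '[[1.5,[0,0,-0.06],[0,0,0]],[1.5,[0,0,0],[0,0,0]],[1.5,[0,0,0],[0,0,0]],[1.5,[0,0,0],[0,0,0]],[1.5,[0,0,0],[0,0,0]]]'; done
```

```text
t: 9.5
position: [482.7, 33.1, 221.8]
orientation: [-0.0, -0.163, 0.987, 0.0]
force: [-1.5, -2.7, 3.2]
width: 22.0
```

```bash
python3 -m inch '[[1.5,[0,0,-0.06],[0,0,0]],[1.5,[0,0,0],[0,0,0]],[1.5,[0,0,0],[0,0,0]],[1.5,[0,0,0],[0,0,0]],[1.5,[0,0,0],[0,0,0]]]'
```

```text
t: 10.12
position: [482.7, 33.1, 221.6]
orientation: [0.0, -0.163, 0.987, -0.0]
force: [-3.1, -3.4, 5.2]
width: 21.9
```

```bash
python3 -m inch '[[1.5,[0,0,-0.06],[0,0,0]],[1.5,[0,0,0],[0,0,0]],[1.5,[0,0,0],[0,0,0]],[1.5,[0,0,0],[0,0,0]],[1.5,[0,0,0],[0,0,0]]]'
```

```text
t: 10.75
position: [482.7, 33.2, 221.4]
orientation: [0.0, -0.163, 0.987, -0.0]
force: [-4.2, -2.2, 9.0]
width: 21.7
```

Ledge contact at TCP z ≈ 221.9 (force z 3→9 N). I'll lift to about 0.7 mm clear.

```bash
python3 -m inch '[[1.5,[0,0,0.11],[0,0,0]],[1.5,[0,0,0.11],[0,0,0]],[1.5,[0,0,0],[0,0,0]],[1.5,[0,0,0],[0,0,0]],[1.5,[0,0,0],[0,0,0]]]'
```

```text
t: 11.38
position: [482.6, 33.2, 222.5]
orientation: [-0.0, -0.163, 0.987, 0.0]
force: [-1.7, 0.4, -1.1]
width: 22.0
```

```bash
python3 -m inch '[[1.5,[0.03,-0.095,0],[0,0,0]],[1.5,[0.03,-0.095,0],[0,0,0]],[1.5,[0.03,-0.095,0.01],[0,0,0]],[1.5,[0,0,0],[0,0,0]],[1.5,[0,0,0],[0,0,0]]]'
```

```text
t: 12.0
position: [483.4, 30.7, 222.7]
orientation: [0.0, -0.163, 0.987, 0.0]
force: [-3.4, 4.3, -1.0]
width: 21.9
```

```bash
python3 -m inch '[[1.5,[0.03,-0.095,0],[0,0,0]],[1.5,[0.03,-0.095,0.01],[0,0,0]],[1.5,[0,0,0],[0,0,0]],[1.5,[0,0,0],[0,0,0]],[1.5,[0,0,0],[0,0,0]]]'
```

```text
t: 12.62
position: [484.1, 28.8, 222.8]
orientation: [0.0, -0.163, 0.987, 0.0]
force: [-3.0, 4.4, -0.5]
width: 22.0
```

```bash
python3 -m inch '[[1.5,[0.03,-0.095,0],[0,0,0]],[1.5,[0,0,0],[0,0,0]],[1.5,[0,0,0],[0,0,0]],[1.5,[0,0,0],[0,0,0]],[1.5,[0,0,0],[0,0,0]]]'
```

```text
t: 13.25
position: [484.4, 27.8, 222.8]
orientation: [0.0, -0.163, 0.987, 0.0]
force: [-1.1, 4.3, -1.5]
width: 22.0
```

```bash
python3 -m inch '[[1.5,[0.03,-0.095,0],[0,0,0]],[1.5,[0,0,0],[0,0,0]],[1.5,[0,0,0],[0,0,0]],[1.5,[0,0,0],[0,0,0]],[1.5,[0,0,0],[0,0,0]]]'
```

```text
t: 13.88
position: [484.7, 26.9, 222.8]
orientation: [0.0, -0.163, 0.987, 0.0]
force: [-3.7, 4.9, -1.7]
width: 21.8
```

```bash
python3 -m inch '[[1.5,[0.03,-0.095,0],[0,0,0]],[1.5,[0,0,0],[0,0,0]],[1.5,[0,0,0],[0,0,0]],[1.5,[0,0,0],[0,0,0]],[1.5,[0,0,0],[0,0,0]]]'
```

```text
t: 14.5
position: [485.0, 25.9, 222.7]
orientation: [0.0, -0.163, 0.987, 0.0]
force: [-2.6, 3.8, -1.4]
width: 21.9
```

```bash
python3 -m inch '[[1.5,[0.03,-0.095,0],[0,0,0]],[1.5,[0,0,0],[0,0,0]],[1.5,[0,0,0],[0,0,0]],[1.5,[0,0,0],[0,0,0]],[1.5,[0,0,0],[0,0,0]]]'; python3 wl.py w4;  python3 - <<'E'
from h import *; from press import cloud
a=np.load("pics/w4.npz"); c=(a["K"],a["d"],a["E"]); P=cloud(a["I"],a["D"],c)
O=np.array([522.9,-86.3]);X=(P[...,:2]-O)@[-.320,.947]
for v in range(206,262,3): print(v,[(round(float(X[v,u]),1),round(float(P[v,u,2]),1)) for u in (238,242,259,276)])
i=cv2.imread("pics/w4.png"); cv2.imwrite("pics/w4c.png",cv2.resize(i[100:300,160:360],(600,600),interpolation=2))
E
```

```text
t: 15.12
position: [485.3, 25.0, 222.7]
orientation: [0.0, -0.163, 0.987, 0.0]
force: [-3.8, 4.2, -1.8]
width: 22.1
15.175 [485.3  25.  222.7] [ 0.    -0.163  0.987  0.   ] [-3.11  4.16 -1.57]
campos [507. -39. 203.] fwd [-0.08  0.24 -0.97]
206 [(99.8, 36.6), (91.3, 65.2), (91.4, 64.7), (91.2, 65.3)]
209 [(101.2, 37.4), (92.2, 66.5), (50.2, 203.0), (92.2, 66.6)]
212 [(102.9, 37.0), (93.7, 65.9), (93.5, 66.4), (93.4, 66.7)]
215 [(111.9, 14.3), (94.9, 66.5), (94.8, 66.7), (95.0, 66.1)]
218 [(113.2, 16.1), (96.5, 65.5), (96.3, 66.3), (96.2, 66.3)]
221 [(100.5, 57.8), (97.4, 66.7), (97.5, 66.4), (97.9, 65.3)]
224 [(101.8, 58.2), (98.7, 66.9), (98.7, 66.9), (98.7, 67.0)]
227 [(103.0, 58.8), (100.3, 66.2), (100.1, 66.8), (100.7, 65.2)]
230 [(104.3, 59.1), (101.6, 66.5), (101.7, 66.1), (101.8, 65.9)]
233 [(122.7, 15.5), (103.0, 66.3), (103.0, 66.3), (103.0, 66.4)]
236 [(124.4, 15.7), (104.5, 66.1), (103.9, 67.5), (104.4, 66.2)]
239 [(126.7, 14.9), (127.1, 13.9), (108.1, 60.6), (126.8, 14.5)]
242 [(128.5, 15.0), (128.1, 15.9), (109.2, 61.3), (128.7, 14.5)]
245 [(112.1, 57.9), (112.1, 57.9), (110.8, 60.9), (111.6, 59.2)]
248 [(112.3, 60.9), (111.9, 61.8), (112.2, 61.1), (111.8, 62.0)]
251 [(112.5, 63.7), (113.3, 61.9), (112.6, 63.5), (112.8, 63.1)]
254 [(86.3, 124.1), (86.0, 124.7), (86.1, 124.6), (86.3, 124.0)]
257 [(86.4, 125.6), (86.4, 125.6), (86.6, 125.2), (86.6, 125.2)]
260 [(86.8, 126.4), (86.8, 126.6), (86.7, 126.8), (86.9, 126.4)]
```

View pics/w4c.png

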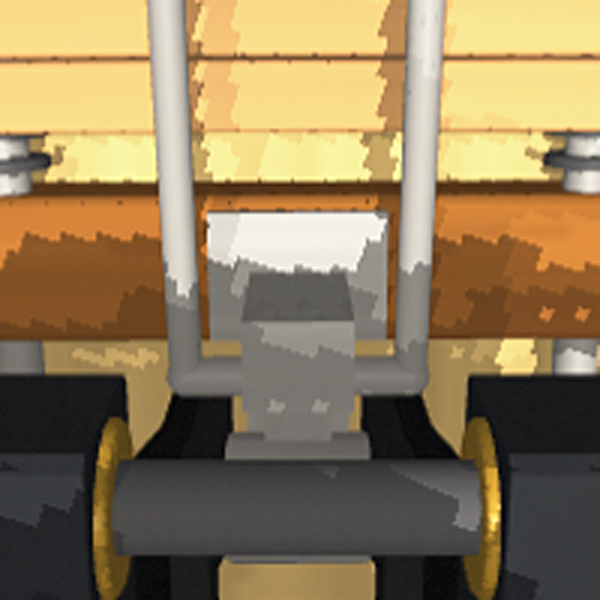

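The bar (crop row ~375) now passes beneath the nose and shows on both sides of it, with the jaw unmoved. About 1 mm is left to the post.

```bash
python3 -m inch '[[1.5,[0.02,-0.06,0],[0,0,0]],[1.5,[0,0,0],[0,0,0]],[1.5,[0,0,0],[0,0,0]],[1.5,[0,0,0],[0,0,0]],[1.5,[0,0,0],[0,0,0]]]'
```

```text
t: 15.8
position: [485.5, 24.4, 222.7]
orientation: [0.0, -0.163, 0.987, 0.0]
force: [-2.2, 4.9, -1.7]
width: 21.7
```

```bash
python3 -m inch '[[1.5,[0.02,-0.06,0],[0,0,0]],[1.5,[0,0,0],[0,0,0]],[1.5,[0,0,0],[0,0,0]],[1.5,[0,0,0],[0,0,0]],[1.5,[0,0,0],[0,0,0]]]'
```

```text
t: 16.42
position: [485.6, 24.2, 222.7]
orientation: [0.0, -0.163, 0.987, 0.001]
force: [-4.4, 7.0, -1.3]
width: 22.0
```

```bash
python3 -m inch '[[2.5,[0,0,0],[0,0,0]],[4,[0,0,0],[0,0,0]],[4.5,[0,0,0],[0,0,0]],[4.5,[0,0,0],[0,0,0]],[4.5,[0,0,0],[0,0,0]]]'
python3 -m inch '[[4.5,[0,0,1],[0,0,0]],[4.5,[0,0,1.5],[0,0,0]],[4.5,[0,0,2],[0,0,0]],[4.5,[0,0,2],[0,0,0]],[4.5,[0,0,2],[0,0,0]]]'
python3 wl.py w5 lever_pad;  python3 - <<'E'
from h import *; from press import cloud
a=np.load("pics/w5.npz"); c=(a["K"],a["d"],a["E"]); P=cloud(a["I"],a["D"],c)
O=np.array([522.9,-86.3]);X=(P[...,:2]-O)@[-.320,.947]
Y=(P[...,:2]-O)@[-.947,-.320];Z=P[...,2]
k=(abs(Y)<11)&(Z>80)&(X<60)&(Z<190); print(k.sum()); o=np.argsort(Z[k]); print(np.c_[X[k],Z[k]][o][::max(1,k.sum()//25)].round(1).tolist())
k=(abs(Y)<18)&(Z>50)&(X>85)&(Z<90)&(abs(Y)>11);o=np.argsort(X[k]); print(np.c_[X[k],Z[k]][o][::max(1,k.sum()//25)].round(1).tolist())
i=cv2.imread("pics/w5.png"); cv2.imwrite("pics/w5c.png",i)
E
```

```text
t: 17.05
position: [485.9, 23.2, 223.0]
orientation: [0.0, -0.163, 0.987, -0.0]
force: [0.6, 0.3, -0.3]
width: 44.6
t: 17.68
position: [485.7, 23.3, 309.4]
orientation: [0.0, -0.163, 0.987, 0.0]
force: [0.6, -0.3, 0.9]
width: 44.8
17.725 [486.6  23.5 312. ] [ 0.003 -0.163  0.987  0.   ] [0.73 0.32 2.36]
campos [508. -40. 290.] fwd [-0.08  0.24 -0.97]
795
[[0.5, 80.0], [0.7, 80.8], [-0.2, 81.7], [-0.0, 82.3], [-1.4, 83.2], [-0.2, 83.8], [-0.5, 84.6], [-0.8, 85.4], [-1.6, 86.3], [-1.4, 87.1], [-1.8, 87.8], [-1.6, 88.5], [-2.4, 89.3], [-2.2, 89.9], [-2.0, 90.6], [-2.8, 91.4], [-3.1, 92.1], [-2.5, 92.6], [-3.3, 93.4], [-3.6, 94.0], [-3.9, 94.7], [-4.2, 95.4], [-3.5, 96.1], [-4.3, 96.7], [-4.6, 97.4], [-4.3, 98.4]]
[[85.1, 61.9], [85.9, 61.3], [86.8, 60.2], [87.6, 59.1], [88.6, 61.6], [89.4, 60.8], [90.3, 59.5], [91.2, 58.8], [92.4, 59.8], [93.1, 59.6], [94.1, 58.3], [95.1, 60.4], [95.9, 59.9], [96.9, 58.6], [97.8, 57.7], [98.8, 59.4], [99.4, 56.9], [99.8, 58.1], [100.2, 59.6], [100.5, 58.2], [101.0, 59.1], [101.6, 59.5], [101.9, 58.1], [102.4, 59.2], [103.1, 59.2], [103.5, 60.5], [104.1, 58.3]]
```

View pics/w5c.png

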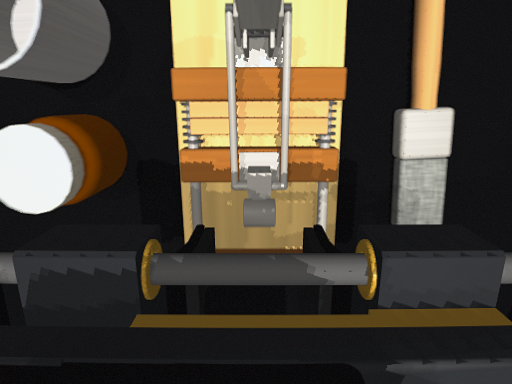

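The tab is released and the loop stays hooked (bar at image row ~185, under the nose). The lever face runs from (0,80) to (-4.4,98), i.e. an angle of about 1.21. I'll close the fingers and come up to the lever's +x face.

```bash
python3 -m inch '[[0,[0,0,0.1],[0,0,0]],[0,[0.86,-2.55,0.1],[0,0,0]],[0,[0.86,-2.55,0],[0,0,0]],[0,[0.86,-2.55,0],[0,0,0]],[0,[0.86,-2.55,0],[0,0,0]]]'
python3 -m inch '[[0,[0.05,-0.14,0],[0,0,0]],[0,[0.05,-0.14,0],[0,0,0]],[0,[0.05,-0.14,0],[0,0,0]],[0,[0.05,-0.14,0],[0,0,0]],[0,[0,0,0],[0,0,0]]]'
```

```text
t: 18.4
position: [520.1, -79.5, 308.8]
orientation: [-0.001, -0.163, 0.987, 0.0]
force: [-0.3, 0.6, 0.7]
width: 3.9
t: 19.02
position: [522.2, -84.0, 310.0]
orientation: [0.0, -0.163, 0.987, 0.0]
force: [-0.2, -0.3, 0.0]
width: 0.5
```

```bash
python3 -m inch '[[0,[0.05,-0.14,0],[0,0,0]],[0,[0.05,-0.14,0],[0,0,0]],[0,[0.05,-0.14,0],[0,0,0]],[0,[0.03,-0.1,0],[0,0,0]],[0,[0,0,0],[0,0,0]]]'
```

```text
t: 19.65
position: [524.0, -89.3, 309.7]
orientation: [-0.0, -0.163, 0.987, 0.0]
force: [-0.3, 2.1, 0.6]
width: 0.3
```

```bash
python3 -m inch '[[0,[0.03,-0.1,0],[0,0,0]],[0,[0.03,-0.1,0],[0,0,0]],[0,[0.03,-0.1,0],[0,0,0]],[0,[0,0,0],[0,0,0]],[0,[0,0,0],[0,0,0]]]'
python3 - <<'E'
from h import *; import math
def E(d,r=75):
    t=math.radians(d); return np.array([r*math.cos(t)+4*math.sin(t),r*math.sin(t)-4*math.cos(t)])
p=E(106)
for d in list(range(112,173,6))+[175]:
    q=E(d); print(d,"L",round(math.radians(175-d),2),"abs",q.round(1),"TCPz",round(q[1]+55+182,1),"d",(q-p).round(1),"world cm",((q-p)[0]*-.032).round(2),((q-p)[0]*.0947).round(2),((q-p)[1]/10).round(2)); p=q
E
```

```text
t: 20.27
position: [524.8, -92.5, 309.8]
orientation: [-0.0, -0.163, 0.987, 0.0]
force: [-0.2, 4.3, -2.9]
width: 0.8
112 L 1.1 abs [-24.4  71. ] TCPz 308.0 d [-7.6 -2.2] world cm 0.24 -0.72 -0.22
118 L 0.99 abs [-31.7  68.1] TCPz 305.1 d [-7.3 -2.9] world cm 0.23 -0.69 -0.29
124 L 0.89 abs [-38.6  64.4] TCPz 301.4 d [-6.9 -3.7] world cm 0.22 -0.66 -0.37
130 L 0.79 abs [-45.1  60. ] TCPz 297.0 d [-6.5 -4.4] world cm 0.21 -0.62 -0.44
136 L 0.68 abs [-51.2  55. ] TCPz 292.0 d [-6. -5.] world cm 0.19 -0.57 -0.5
142 L 0.58 abs [-56.6  49.3] TCPz 286.3 d [-5.5 -5.7] world cm 0.17 -0.52 -0.57
148 L 0.47 abs [-61.5  43.1] TCPz 280.1 d [-4.8 -6.2] world cm 0.16 -0.46 -0.62
154 L 0.37 abs [-65.7  36.5] TCPz 273.5 d [-4.2 -6.7] world cm 0.13 -0.4 -0.67
160 L 0.26 abs [-69.1  29.4] TCPz 266.4 d [-3.5 -7.1] world cm 0.11 -0.33 -0.71
166 L 0.16 abs [-71.8  22. ] TCPz 259.0 d [-2.7 -7.4] world cm 0.09 -0.26 -0.74
172 L 0.05 abs [-73.7  14.4] TCPz 251.4 d [-1.9 -7.6] world cm 0.06 -0.18 -0.76
175 L 0.0 abs [-74.4  10.5] TCPz 247.5 d [-0.7 -3.9] world cm 0.02 -0.06 -0.39
```

Contact (about 4 N). Now I'll follow the pad's arc in gentle steps.

```bash
python3 -m inch '[[0,[0.08,-0.25,-0.09],[0,0,0]],[0,[0.08,-0.25,-0.09],[0,0,0]],[0,[0.08,-0.25,-0.09],[0,0,0]],[0,[0.08,-0.25,-0.1],[0,0,0]],[0,[0.08,-0.24,-0.1],[0,0,0]]]'
```

```text
t: 20.9
position: [528.9, -104.8, 305.5]
orientation: [0.0, -0.163, 0.987, 0.0]
force: [-0.3, 6.5, -0.3]
width: 0.4
```

```bash
python3 -m inch '[[0,[0.09,-0.27,-0.15],[0,0,0]],[0,[0.09,-0.26,-0.16],[0,0,0]],[0,[0.08,-0.25,-0.16],[0,0,0]],[0,[0.08,-0.25,-0.17],[0,0,0]],[0,[0.08,-0.24,-0.17],[0,0,0]]]'
```

```text
t: 21.52
position: [533.1, -117.4, 297.8]
orientation: [0.0, -0.163, 0.987, 0.0]
force: [-2.3, 7.8, 2.1]
width: 0.7
```

```bash
python3 -m inch '[[0,[0.08,-0.23,-0.21],[0,0,0]],[0,[0.07,-0.22,-0.22],[0,0,0]],[0,[0.07,-0.22,-0.22],[0,0,0]],[0,[0.07,-0.21,-0.23],[0,0,0]],[0,[0.07,-0.21,-0.24],[0,0,0]]]'
```

```text
t: 22.15
position: [536.9, -128.5, 287.0]
orientation: [0.0, -0.163, 0.987, -0.0]
force: [-2.3, 6.1, 2.8]
width: 0.1
```

```bash
python3 -m inch '[[0,[0.06,-0.18,-0.25],[0,0,0]],[0,[0.06,-0.18,-0.25],[0,0,0]],[0,[0.06,-0.17,-0.26],[0,0,0]],[0,[0.06,-0.17,-0.26],[0,0,0]],[0,[0.05,-0.16,-0.26],[0,0,0]]]'
```

```text
t: 22.78
position: [539.9, -137.4, 274.0]
orientation: [0.001, -0.163, 0.987, -0.0]
force: [-1.5, 5.1, 2.1]
width: 0.6
```

```bash
python3 -m inch '[[0,[0.05,-0.14,-0.28],[0,0,0]],[0,[0.04,-0.13,-0.28],[0,0,0]],[0,[0.04,-0.12,-0.29],[0,0,0]],[0,[0.04,-0.11,-0.29],[0,0,0]],[0,[0.03,-0.1,-0.3],[0,0,0]]]'
```

```text
t: 23.4
position: [541.9, -143.4, 258.6]
orientation: [0.0, -0.163, 0.987, -0.0]
force: [0.3, 0.1, 2.2]
width: 0.5
```

```bash
python3 -m inch '[[0,[0.02,-0.06,-0.2],[0,0,0]],[0,[0.02,-0.06,-0.2],[0,0,0]],[0,[0.02,-0.05,-0.2],[0,0,0]],[0,[0.01,-0.04,-0.2],[0,0,0]],[0,[0,0,0],[0,0,0]]]'
```

```text
t: 24.02
position: [542.0, -145.2, 250.3]
orientation: [-0.001, -0.163, 0.987, 0.0]
force: [-0.1, -0.1, 0.1]
width: 0.4
```

The force vanished past dead centre, so the lever seems to have snapped down. I'll lift off and check.

```bash
python3 -m inch '[[0,[0,0,2],[0,0,0]],[0,[0,0,3],[0,0,0]],[0,[0,0,4],[0,0,0]],[0,[-0.5,1.5,4],[0,0,0]],[0,[-1,3,3],[0,0,0]]]'
python3 -m inch '[[0,[-1.5,4,2],[0,0,0]],[0,[-1.5,4,0],[0,0,0]],[0,[-1.5,4,0],[0,0,0]],[0,[-1,3,0],[0,0,0]],[0,[0,0,0],[0,0,0]]]'
python3 wl.py w6;  python3 - <<'E'
from h import *; from press import cloud
a=np.load("pics/w6.npz"); c=(a["K"],a["d"],a["E"]); P=cloud(a["I"],a["D"],c)
O=np.array([522.9,-86.3]);X=(P[...,:2]-O)@[-.320,.947]
Y=(P[...,:2]-O)@[-.947,-.320];Z=P[...,2]
k=(abs(Y)<7)&(Z>45)&(X<130)&(Z<190)&(X>-120); o=np.argsort(X[k]); print(np.c_[X[k],Z[k]][o][::max(1,k.sum()//50)].round(0).tolist())
I2,_=arm.read_camera("scene"); b=cv2.resize(I2[80:260,110:370,::-1],(400,384)); w=cv2.resize(a["I"][:,:,::-1],(400,300)); w=cv2.copyMakeBorder(w,0,84,0,0,0)
cv2.imwrite("pics/f.png",np.hstack([w,b]))
E
```

```text
t: 24.65
position: [527.2, -100.3, 412.5]
orientation: [0.001, -0.162, 0.987, -0.0]
force: [0.4, -0.1, -0.9]
width: 0.8
t: 25.28
position: [471.6, 51.1, 431.0]
orientation: [0.0, -0.164, 0.986, 0.0]
force: [0.2, -0.6, 0.3]
width: 0.4
25.325 [472.   50.3 430.9] [ 0.    -0.164  0.986 -0.   ] [ 0.15 -0.16 -0.8 ]
campos [494. -12. 411.] fwd [-0.08  0.24 -0.97]
[[-18.0, 59.0], [-16.0, 60.0], [-15.0, 61.0], [-14.0, 59.0], [-13.0, 60.0], [-12.0, 61.0], [-11.0, 59.0], [-9.0, 60.0], [-9.0, 60.0], [-8.0, 57.0], [-2.0, 60.0], [1.0, 58.0], [2.0, 59.0], [4.0, 61.0], [5.0, 62.0], [6.0, 57.0], [6.0, 57.0], [26.0, 45.0], [28.0, 46.0], [29.0, 46.0], [32.0, 46.0], [34.0, 46.0], [36.0, 46.0], [38.0, 47.0], [41.0, 46.0], [43.0, 46.0], [83.0, 66.0], [85.0, 67.0], [86.0, 65.0], [87.0, 65.0], [89.0, 66.0], [90.0, 65.0], [92.0, 66.0], [93.0, 66.0], [95.0, 68.0], [96.0, 67.0], [98.0, 53.0], [99.0, 62.0], [100.0, 63.0], [102.0, 69.0], [103.0, 69.0], [104.0, 73.0], [105.0, 73.0], [106.0, 72.0], [108.0, 74.0], [109.0, 73.0], [111.0, 74.0], [112.0, 73.0], [114.0, 74.0], [115.0, 72.0], [116.0, 70.0], [118.0, 69.0]]
```

View pics/f.png

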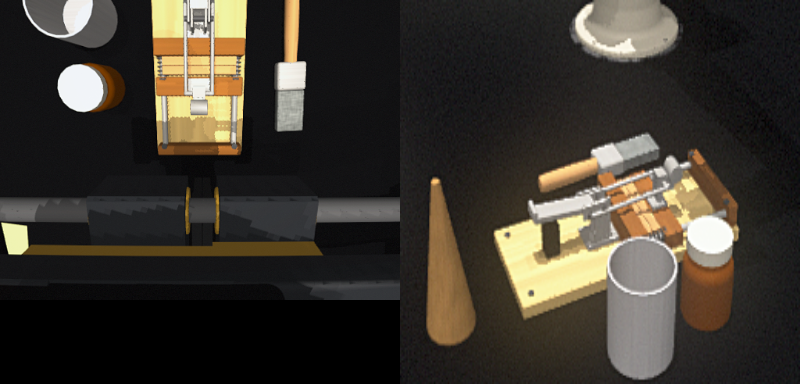

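The lever lies on its rest (scene crop (560,205)), the loop is hooked, the keeper has moved from x 91 to 82.5 (jaw in about 8.5 mm), and the bystanders haven't moved. A quick check of the handle angle, then hand in.

```bash
python3 - <<'E'
from h import *; from press import cloud
c=cam("scene"); I,D=arm.read_camera("scene"); P=cloud(I,D,c)
O=np.array([522.9,-86.3]);X=(P[...,:2]-O)@[-.320,.947];Y=(P[...,:2]-O)@[-.947,-.320];Z=P[...,2]
k=(abs(Y)<9)&(Z>45)&(X<-20)&(X>-85)&(Z<110); f=np.polyfit(X[k],Z[k],1); print(k.sum(),"slope deg",np.degrees(np.arctan(f[0])),"z at -80",np.polyval(f,-80),Z[k].max())
arm.hand_in(); print(arm.get_state()["t"])
E
```

```text
187 slope deg 0.5080607442990269 z at -80 58.98813214249626 65.77172870965035
the job is handed in; nothing more can be done
the job is handed in; nothing more can be done
```

The draw latch is closed: the loop is hooked, the lever is down on its rest, and the jaw is held drawn in. The robot had let go and was clear of the press when I handed in, at about 25 s on the robot's clock.

- **Hooking the loop:** I pinched the tab, brought the bar over the nose and lowered it until it touched the ledge at up to 9 N. I then lifted it slightly and drew it back under the nose to the post at about 8 N. A close-up showed the bar under the nose with the jaw still unmoved.
- **Closing the lever:** I let go of the tab and pushed the lever along its arc with closed fingers. The force peaked at about 8 N and dropped to zero past the dead centre.

**Last checks:**
- **Jaw:** the keeper had moved about 8.5 mm towards the lever, within the 8 to 10 mm expected.
- **Lever:** it lies on the rubber rest in the last picture. The depth check only roughly agrees: the handle read about level (slope 0.5°) instead of rising 5° towards its end. Its highest point was about 66 mm, which fits a closed lever (upper face about 66 mm at the pad), so I put the slope down to side-face points in a coarse cloud.
- **Surroundings:** the tin, jar, cone and brush look undisturbed in the last picture.

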